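# Free the sagging bolt of the ink store and hold its gate ajar

## Task

The ink store on the desk has a sprung gate shut by a barrel bolt that has sagged behind the bent lip of its keeper. Slide the transport lock away from the bolt to its end stop, lift the bolt over the lip while drawing it fully back, then pull the gate towards you until its free edge stands about 10 cm out from the frame and keep holding it there: the program finishes while the gripper still holds the gate ajar by the bolt's knob or by the gate itself. Leave the other things on the desk where they are.

Things in the scene. Friction and masses are not known exactly. Their poses are not given: they have to be found in the camera images.
- locker: the ink store: fixed wooden locker, 220 mm deep (x), 455 mm wide (y), roof at 157 mm. Origin on the table, 110 mm behind the shut gate's front face. x points from the gate into the locker (the front looks along -x, roughly at the robot), y runs along the front from the hinge to the gate's free edge and on to keeper and lock (on a fixed panel, y = 88 to 248 mm, as high as the gate), z is up
- gate_pivot (a point): point on the gate's vertical hinge axis, at the height of the gate's upper edge (145 mm above the table), in the plane of the shut gate's front face; fixed
- gate (a joint): gate angle, rad: 0 shut, grows as the gate swings out towards the robot (counter-clockwise from above), stops at 1.2. A spring pulls it shut (0.28 N m plus 0.8 N m per rad, about 4 N at the drawn knob at 0.4 rad); let go, it falls shut. 0.4 rad puts the free edge about 100 mm out. The bolt's nose in the keeper blocks it
- bolt_knob_top (a point): centre of the top of the bolt's knob: upright round steel pillar, 18 mm in diameter, standing 61 mm above the bolt rod; its upper 35 mm stand free above the gate on all sides. Its axis is 22 mm in front of the gate's front face and, bolt in, 202 mm from the hinge along the gate; this point is 185 mm above the table while the bolt sags. It moves with bolt, barrel and gate
- gate_edge (a point): middle of the upper edge of the gate at its free stile, 244 mm from the hinge axis, 145 mm above the table; it moves with the gate. The gate: the gate's wooden frame with green-blue iron grille, 255 mm wide (locker y = -170 to +85 mm when shut), 18 mm thick
- bolt (a joint): how far the bolt is drawn, m: 0 fully in (nose in the keeper), 0.045 fully drawn; grows as the knob moves along the gate towards the hinge (locker -y while the gate is shut). Friction about 1.5 N, no spring. The hooked nose at the rod's end must be lifted to pass the keeper's lip; from 0.032 on it is clear of the keeper and the gate can open.
- barrel (a joint): lift of the loose barrel with bolt and knob, m: 0 sagging at rest, 0.018 fully lifted (straight up). It weighs 0.3 to 0.45 kg and sinks back when not held. The nose clears the keeper's lip from a lift of 0.011 up; with less, the lip stops the bolt after 6 to 8 mm. Under the closed transport lock it lifts only about 2.5 mm.
- lock (a joint): transport lock, m: 0 over the bolt's nose (locked), 0.060 at its end stop (free); slides along locker +y, away from the gate. Friction about 2 N, stays where left. It starts between 0 and 0.012.
- lock_fin_top (a point): centre of the top of the lock's grip: an upright steel fin, 14 mm thick along the slide (locker y), 26 mm across (locker x), standing 43 mm above its flat tongue, its top 179 mm above the table; it moves with the lock. 130 mm from the bolt's knob when locked.
- ink_jar: bystander: short closed ink jar, 48 mm across, 55 mm high, on the table in front of the locker's fixed panel; origin under its centre
- pen_cup: bystander: white cup, 68 mm across and 85 mm high with pens standing up to about 165 mm, on the table in front of the hinge end of the locker; origin under its centre
- note_book: bystander: notebook 110 x 160 x 18 mm lying on the locker's roof; origin under its centre
- pen_case: bystander: dark red pen case 70 x 200 x 36 mm; origin under its centre
- wash_bowl: bystander: aluminium bowl 110 mm across, 45 mm high; origin under its centre
- glue_bottle: bystander: white bottle 44 mm across, 100 mm high; origin under its centre
- paper_weight: bystander: marble slab 50 x 90 x 25 mm; origin under its centre
- stamp: bystander: wooden hand stamp 40 mm across, 58 mm high; origin under its centre

How it is judged:
On the way, in this order (a step that is already met when the one before it is completed fails the run):
1. the transport lock is at its end stop (value of joint lock above 0.055 m), for 0.1 s.
2. the bolt is lifted above the keeper's lip, still in the keeper (value of joint barrel above 0.0085 m and value of joint bolt below 0.025 m), for 0.05 s.
3. the bolt is drawn back clear of the keeper (value of joint bolt above 0.036 m), for 0.1 s.
4. the gate is ajar, held by the gripper (value of joint gate between 0.25 and 0.6 rad and contact force between the fingers and gate above 0.5 N), for 0.2 s.
At the end, for the whole second after the job is handed in: the lock is at its end stop (at least 53 of 60 mm), the bolt is drawn (at least 34 of 45 mm), the gate stands still between 0.25 and 0.60 rad open (free edge about 65 to 145 mm out) and the fingers still hold it (more than 0.5 N on the bolt's knob or on the gate) against its closing spring (all of step 4 and value of joint lock above 0.053 m and value of joint bolt above 0.034 m and velocity of joint gate between -0.1 and 0.1 rad/s); the arm keeps its last pose, push and grip.
It fails at once if another thing on the desk is disturbed (moved more than 30 mm) (distance of any of ink_jar, pen_cup, note_book, pen_case, wash_bowl, glue_bottle, paper_weight, stamp from where it was at the start of the episode above 0.03 m).
It also fails if it takes over 45 s, if anything falls off the work surface, if the arm or the gripper's body presses on something with over 40 N, if the wrist force passes 120 N, or if a joint passes its speed limit or range.

## Robot

A 7-joint arm with a two-finger parallel gripper is mounted at the origin on the work surface. World frame = base frame: x ahead of the robot, y to its left, z up, the work surface at z = 0. Lengths are in m, angles in rad, forces in N, time in s.
With the tool pointing down it reaches from about 0.425 to 0.925 m from the base axis. Payload 6.8 kg.
Tool frame: the origin (TCP) lies where the fingers leave the gripper's body, on its centre line; the fingertips stand 73 mm ahead of it and the grasp point (between the pads) lies 54 mm ahead of it; z points along the fingers, y is the direction in which the jaws open and shut (so a half turn about z gives the same grasp; the last joint's range is limited). The gripper opens to 85 mm and grips with 20 to 120 N. Pads are 22 mm wide; open, the fingers measure 114 mm over their backs; the gripper's body (76 mm by 85 mm) begins 54 mm behind the grasp point. The pads swing forward as they close: fully open they stand 13 mm farther back than shut.
Start: joints at [-1.234, 0.477, 0.022, 1.555, -0.011, 1.109, -0.083], TCP at [0.29, 0.609, 0.304] pointing down, gripper open.
Joint ranges: [-2.96, 2.96], [-0.34, 2.1], [-1.41, 1.46], [0.24, 2.44], [-1.37, 4.51], [0.17, 1.92], [-2.96, 2.96]. Speed limits (rad/s): [2.39, 2.39, 3.14, 3.14, 3.14, 3.14, 3.14].

## Interface

Orientations are given as a rotation vector (axis times angle).
In Python, from bench import r gives the robot as it stands.
- The arm moves only by the shell command python3 -m handwheel 'ROWS' [FORCE]. ROWS is JSON, a list that holds one entry, the list of rows, each a list of 7 numbers: the shift along the world's x, y, z in m, then the turn, a rotation vector about the world's x, y, z in rad, then the finger opening in m, from 0 to 0.0854. A call has 1 to 10 rows; each row shifts and turns the commanded pose from where the row before left it; what a row does not reach is not made up. A row lasts 1/12 s, in which the tool goes at most 41.7 mm and 7.16 degrees, less where a joint would pass 70% of its speed; a pose out of reach is approached as far as the arm can. A call is refused whole if a number of a shift passes 0.0417 or a number of a turn 0.125, either way. A call with a gripper value outside its range is refused whole. The fingers move at their own pace and stop on an object; FORCE is the grip in N (left out, the last holds). Time passes only in rows, so rows that do not move let the fingers close. It gives the time, the measured TCP pose, the force and the opening at its end, in the units of the state.
- r.get_obs(): the state, without advancing time (a new reading comes with each control period).
- r.grab_frame(name): name is "side" or "top"; returns (picture, depth): 384x512x3 uint8, red, green, blue; 384x512 float32, m along the optical axis (not along the pixel's ray), 0 where there is no reading.
- r.get_calibration(name): a dict with "vertical_fov" (degrees; the focal length in pixels is half the picture's height over the tangent of half this angle, whatever the lens; pixels are square), "cx", "cy" (the principal point, pixels), "k1" (the pictures are not rectified: a ray, as slopes to the right and down, at radius r is drawn at 1 + k1 r^2 times it, then the intrinsics apply), "R" (3x3) and "t" (3): a world point X has camera coordinates R X + t. Camera axes: x right, y down, z forward; pixel columns grow to the right and rows downward; lengths in m; the calibration is good to about 2 mm. A picture is of the moment at which its call begins. get_calibration takes no time and is no camera call.
- r.hand_in(): hands the job in, once; it reports no verdict.
Trained networks look in the newest picture that a camera, given by its name, has taken for a name from the list of things; names that differ only in an ending like _2 or _b are one class to them, and where a whole thing is asked for, a point or a joint stands for the part that bears it (a point fixed in the world has none). Each returns a list of dicts, best first, with "p" (0 to 1); they miss things now and then, are a little off and sometimes report something else, mostly with a low value. They report only what shows in the picture. A call takes as long as a camera call.
- r.masks_of(label, camera): "pixels" (384x512 bool, what is visible of it) and "at" ([column, row] in pixels, amid what is visible of it).
The state is a dict: "clock": time; "joints": joint angles; "qvel": joint speeds; "tau": joint torques, N m; "tcp_pos": TCP position; "orientation": TCP orientation; "contact_force": force on the tool from outside, world axes, zero at the start; "moment": the same for the moment, N m; "grip_width": finger opening in m.
Only numpy, scipy, OpenCV 4.12 (cv2) and the standard library are available. Lean on these libraries where they do the work, as an engineer would, in place of code of your own. Each camera call takes 0.05 s, during which the arm holds its last target.

## Working session

There is one attempt and no reset: what is moved stays moved. The work goes in short steps, Python scripts to look and compute and a shell command to move; the robot and the scene stay as the last step left them, time stands still between calls to the robot, and variables do not carry over. Pictures are saved under pics/ and viewed, and the job is handed in when it is done.

```bash
ls; mkdir -p pics
cat > h.py <<'E'
from bench import r
import numpy as np, cv2
def pix2w(cam,u,v,d):
    c=r.get_calibration(cam); f=192/np.tan(np.radians(c["vertical_fov"])/2)
    xd=(np.asarray(u,float)-c["cx"])/f; yd=(np.asarray(v,float)-c["cy"])/f
    x,y=xd.copy(),yd.copy()
    for _ in range(20):
        s=1+c["k1"]*(x*x+y*y); x=xd/s;y=yd/s
    P=np.stack([x*d,y*d,np.asarray(d,float)],-1)
    return (P-np.array(c["t"]))@np.array(c["R"])
def w2pix(cam,X):
    c=r.get_calibration(cam); f=192/np.tan(np.radians(c["vertical_fov"])/2)
    P=np.asarray(X)@np.array(c["R"]).T+np.array(c["t"]); x=P[...,0]/P[...,2];y=P[...,1]/P[...,2]
    s=1+c["k1"]*(x*x+y*y); return np.stack([f*x*s+c["cx"],f*y*s+c["cy"]],-1)
def cloud(cam,dep):
    v,u=np.mgrid[0:384,0:512]; return pix2w(cam,u,v,dep)
E
python3 - <<'E'
from h import *
print(r.get_obs())
for c in("top","side"):
    im,d=r.grab_frame(c); cv2.imwrite(f"pics/{c}0.png",im[...,::-1]); np.save(f"{c}0.npy",d)
    print(c,r.get_calibration(c))
    W=cloud(c,d)
    for n in["bolt_knob_top","lock_fin_top","gate_edge","locker","ink_jar","pen_cup"]:
        for m in r.masks_of(n,c)[:2]:
            p=m["pixels"]; q=W[p&(d>0)]
            print(n,round(m["p"],2),m["at"],p.sum(),np.round(np.median(q,0),3) if len(q) else'', np.round(np.percentile(q,[2,98],axis=0),3).tolist() if len(q) else '')
E
```

```text
pics
{'clock': 0.0, 'joints': array([-1.23409609,  0.47778431,  0.02233388,  1.55646996, -0.01149426,
        1.10931678, -0.08313842]), 'qvel': array([ 0.0003108 , -0.00217063, -0.00065694, -0.001593  ,  0.00110566,
       -0.00086947,  0.00072571]), 'tau': array([-2.31054255e-04, -5.96462059e+01,  1.60763819e+00, -2.81191528e+01,
        1.24164834e-02,  9.31455928e-03, -1.01692713e-06]), 'tcp_pos': array([0.2902374 , 0.60889098, 0.30292827]), 'orientation': array([-6.92899294e-01, -3.06394976e+00,  2.87494626e-03]), 'contact_force': array([-0.48250359,  0.11539068,  0.14564351]), 'moment': array([-0.05128585,  0.01088362, -0.00395919]), 'grip_width': 0.08552325629702097}
top {'vertical_fov': 50.627188205143504, 'cx': 256.0647435244449, 'cy': 190.96460877395674, 'k1': -0.019048556803252858, 'R': array([[ 0.02209012, -0.99958264, -0.01861627],
       [-0.98988519, -0.01925806, -0.14055758],
       [ 0.1401404 ,  0.0215329 , -0.98989747]]), 't': array([-0.02657111,  0.55509783,  1.54504204])}
bolt_knob_top 0.67 [278.3, 199.8] 46 [ 0.511 -0.098  0.127] [[0.503, -0.157, 0.119], [0.521,
[... 1093 characters left out ...]
290.8, 199.9] 1746 [ 0.544 -0.153  0.113] [[0.497, -0.282, 0.015], [0.591, -0.034, 0.161]]
locker 0.73 [270.9, 186.2] 7557 [ 0.565 -0.074  0.151] [[0.474, -0.297, 0.01], [0.744, 0.151, 0.162]]
locker 0.73 [111.7, 193.4] 122 [0.452 0.54  0.031] [[0.212, 0.312, 0.002], [0.486, 0.563, 0.353]]
ink_jar 0.56 [225.9, 227.3] 173 [0.41  0.058 0.048] [[0.397, 0.041, 0.006], [0.443, 0.077, 0.059]]
ink_jar 0.24 [345.7, 224.9] 485 [ 0.5   -0.355  0.064] [[0.484, -0.386, 0.007], [0.55, -0.326, 0.147]]
pen_cup 0.85 [345.6, 224.9] 478 [ 0.498 -0.355  0.059] [[0.484, -0.386, 0.001], [0.551, -0.327, 0.139]]
pen_cup 0.69 [283.9, 160.3] 956 [ 0.679 -0.088  0.174] [[0.628, -0.164, 0.159], [0.743, -0.011, 0.179]]
```

Run:
```python
from h import *
for c in("top","side"):
    im=cv2.imread(f"pics/{c}0.png"); a=im[130:260,190:370]; cv2.imwrite(f"pics/{c}0z.png",cv2.resize(a,(792,572),interpolation=cv2.INTER_CUBIC))
    d=np.load(f"{c}0.npy"); W=cloud(c,d)
    # high points near front
    m=(d>0)&(W[...,2]>0.165)&(W[...,2]<0.2)&(W[...,0]<0.56)&(W[...,0]>0.42)&(abs(W[...,1])<0.25)
    n,l,s,ce=cv2.connectedComponentsWithStats(m.astype(np.uint8))
    for i in range(1,n):
        q=W[l==i]; print(c,ce[i].round(1),len(q),q.mean(0).round(3),q.min(0).round(3),q.max(0).round(3))
    # roof front edge fit
    m=(d>0)&(abs(W[...,2]-0.157)<0.005)&(W[...,0]<0.8)&(W[...,0]>0.45)
    print(cv2.minAreaRect(W[m][:,:2].astype(np.float32)))
```

```text
top [226. 185.] 1 [0.557 0.091 0.167] [0.557 0.091 0.167] [0.557 0.091 0.167]
top [249. 185.] 1 [0.559 0.008 0.165] [0.559 0.008 0.165] [0.559 0.008 0.165]
top [277.1 198.1] 22 [ 0.511 -0.093  0.184] [ 0.503 -0.1    0.17 ] [ 0.519 -0.085  0.191]
top [238.5 203.1] 29 [0.491 0.043 0.178] [0.478 0.037 0.165] [0.504 0.049 0.186]
((0.6407985091209412, -0.30639398097991943), (0.28819140791893005, 0.9614186882972717), 2.8738455772399902)
side [222. 173.] 1 [0.554 0.114 0.166] [0.554 0.114 0.166] [0.554 0.114 0.166]
side [233.9 188.4] 35 [0.483 0.046 0.176] [0.471 0.038 0.166] [0.501 0.054 0.184]
side [272.9 191.1] 32 [ 0.503 -0.091  0.18 ] [ 0.496 -0.099  0.166] [ 0.512 -0.083  0.188]
((0.6357685327529907, -0.3027711808681488), (0.2951906621456146, 0.9647966027259827), 2.612102746963501)
```

View pics/side0.png

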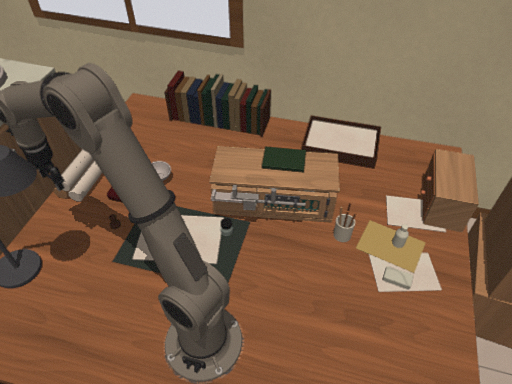

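View pics/top0.png

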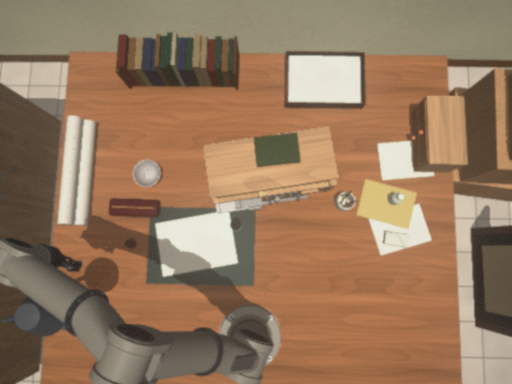

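Run:
```python
from h import *
for c in("top","side"):
    d=np.load(f"{c}0.npy"); W=cloud(c,d)
    m=(d>0)&(abs(W[...,2]-0.157)<0.004)&(W[...,0]<0.8)&(W[...,0]>0.48)&(W[...,1]<0.2)&(W[...,1]>-.34)
    n,l,s,ce=cv2.connectedComponentsWithStats(m.astype(np.uint8)); i=1+np.argmax(s[1:,4]); m=l==i
    q=W[m]; print(c,len(q),q.min(0),q.max(0),cv2.minAreaRect(q[:,:2].astype(np.float32)))
    # front edge per y-bin
    E=[]
    for y in np.arange(-.27,.13,.01):
        s=q[abs(q[:,1]-y)<.006]
        if len(s)>5:E.append((y,s[:,0].min(),s[:,0].max()))
    E=np.array(E); 
    for k in(1,2):
        p=np.polyfit(E[:,0],E[:,k],1); print(p,np.degrees(np.arctan(p[0])),np.std(E[:,k]-np.polyval(p,E[:,0])))
```

```text
top 4330 [ 0.51412402 -0.30938125  0.15300003] [0.78276575 0.17816756 0.16099915] ((0.6512256860733032, -0.06541478633880615), (0.1991782933473587, 0.46750006079673767), 9.833183288574219)
[-0.17317021  0.54024693] -9.824490086577573 0.0010371323083675603
[-0.11048215  0.69936788] -6.304591857326778 0.05471406881377442
side 3270 [ 0.51160842 -0.31247873  0.1530043 ] [0.78193982 0.1831448  0.1609959 ] ((0.6445401906967163, -0.06492859125137329), (0.2064047008752823, 0.47407087683677673), 9.570603370666504)
[-0.17192454  0.53438424] -9.755181773971351 0.001848683323931407
[-0.14979452  0.69513034] -8.51925121046549 0.052977869689025334
```

View pics/side0z.png

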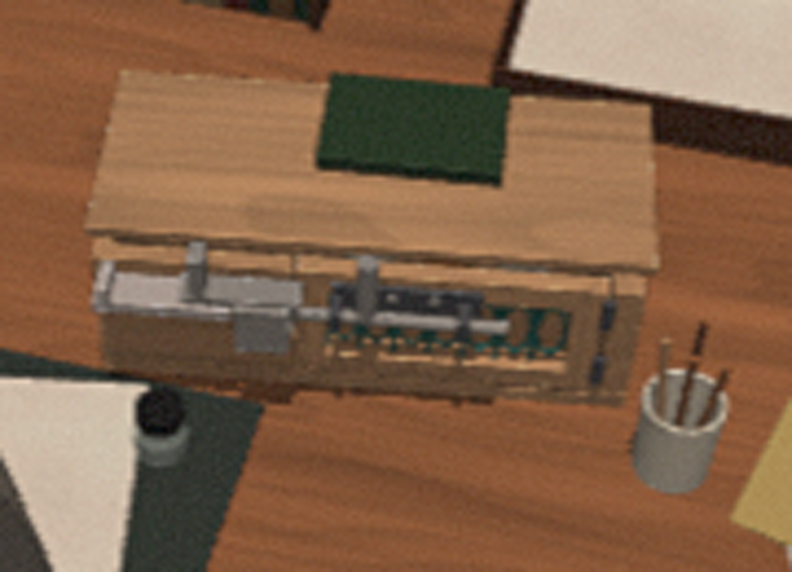

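View pics/top0z.png

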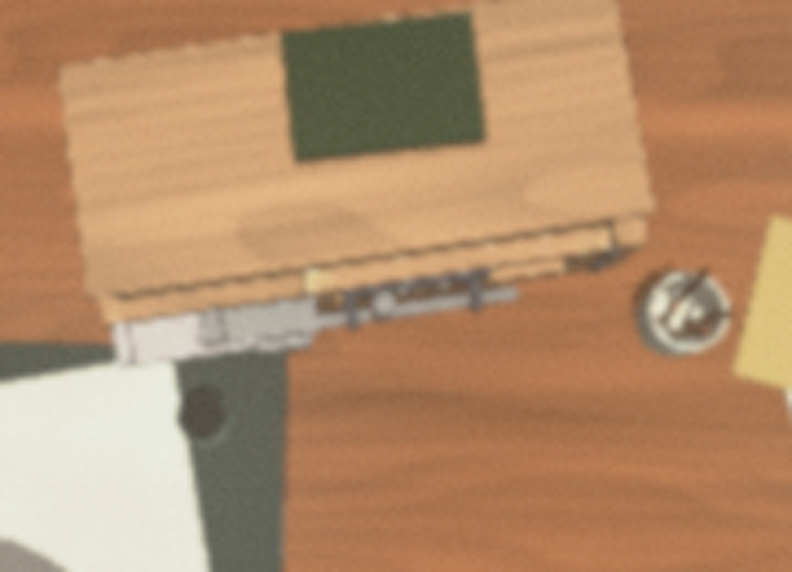

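The top view shows the fin at about (238,203) and the knob at about (277,198). The two cameras agree to about 7 mm. The locker's yaw is about 9.75°, and the knob-to-fin spacing of 137 mm puts the lock about 7 mm along its slide. Next I move above the fin with the jaws along the locker's y.

```bash
python3 -m handwheel '[[[0.0123,-0.0353,0,0,0,0.0384,0.05],[0.0123,-0.0353,0,0,0,0.0384,0.05],[0.0123,-0.0353,0,0,0,0.0384,0.05],[0.0123,-0.0353,0,0,0,0.0384,0.05],[0.0123,-0.0353,0,0,0,0.0384,0.05],[0.0123,-0.0353,0,0,0,0.0384,0.05],[0.0123,-0.0353,0,0,0,0.0384,0.05],[0.0123,-0.0353,0,0,0,0.0384,0.05]]]' 30
python3 -m handwheel '[[[0.0123,-0.0353,0,0,0,0.0384,0.05],[0.0123,-0.0353,0,0,0,0.0384,0.05],[0.0123,-0.0353,0,0,0,0.0384,0.05],[0.0123,-0.0353,0,0,0,0.0384,0.05],[0.0123,-0.0353,0,0,0,0.0384,0.05],[0.0123,-0.0353,0,0,0,0.0384,0.05],[0.0123,-0.0353,0,0,0,0.0384,0.05],[0.0123,-0.0353,0,0,0,0.0384,0.05],[0,0,0,0,0,0,0.05]]]'
```

```text
clock: 1.37
tcp_pos: [0.3892, 0.3252, 0.3042]
orientation: [0.213, 3.134, 0.001]
contact_force: [0.4, 0.0, -0.6]
grip_width: 0.0504
clock: 2.12
tcp_pos: [0.4889, 0.0368, 0.3045]
orientation: [-0.253, 3.129, -0.005]
contact_force: [0.1, -1.4, -0.0]
grip_width: 0.0504
```

Run:
```python
from h import *
print(r.get_obs()["tcp_pos"])
for c in("top","side"):
    im,d=r.grab_frame(c); cv2.imwrite(f"pics/{c}1z.png",cv2.resize(im[130:260,190:370],(792,572),interpolation=cv2.INTER_CUBIC)[...,::-1])
    W=cloud(c,d)
    o=r.get_obs()["tcp_pos"]
    q=W[(d>0)&(W[...,2]>.22)&(W[...,2]<.26)&(np.hypot(W[...,0]-o[0],W[...,1]-o[1])<.09)]
    print(c,len(q),q.mean(0).round(3) if len(q) else 0,np.percentile(q,[1,99],axis=0).round(3) if len(q) else 0)
    # fin/knob seen
    m=(d>0)&(W[...,2]>0.165)&(W[...,2]<0.2)&(W[...,0]<0.54)&(W[...,0]>0.42)&(abs(W[...,1])<0.25)
    n,l,s,ce=cv2.connectedComponentsWithStats(m.astype(np.uint8))
    for i in range(1,n):
        if s[i,4]>4: q=W[l==i]; print(c,ce[i].round(1),len(q),q.mean(0).round(3),q.min(0).round(3),q.max(0).round(3))
    # tip prediction
    print("fin px",w2pix(c,[[.487,.0445,.179],[.507,-.092,.185]]))
```

```text
[0.48890246 0.03679255 0.30451748]
top 0 0 0
top [277.  198.2] 23 [ 0.511 -0.093  0.182] [ 0.503 -0.1    0.165] [ 0.519 -0.086  0.191]
fin px [[238.09288152 204.24203922]
 [276.81309899 199.18911117]]
side 39 [0.48  0.038 0.249] [[0.47  0.003 0.236]
 [0.496 0.076 0.259]]
side [233.8 188.3] 34 [0.484 0.046 0.175] [0.469 0.039 0.165] [0.499 0.055 0.184]
side [273.  191.1] 32 [ 0.504 -0.091  0.178] [ 0.496 -0.098  0.166] [ 0.517 -0.083  0.186]
fin px [[234.50243868 186.9511254 ]
 [273.58032221 189.27414913]]
```

View pics/side1z.png

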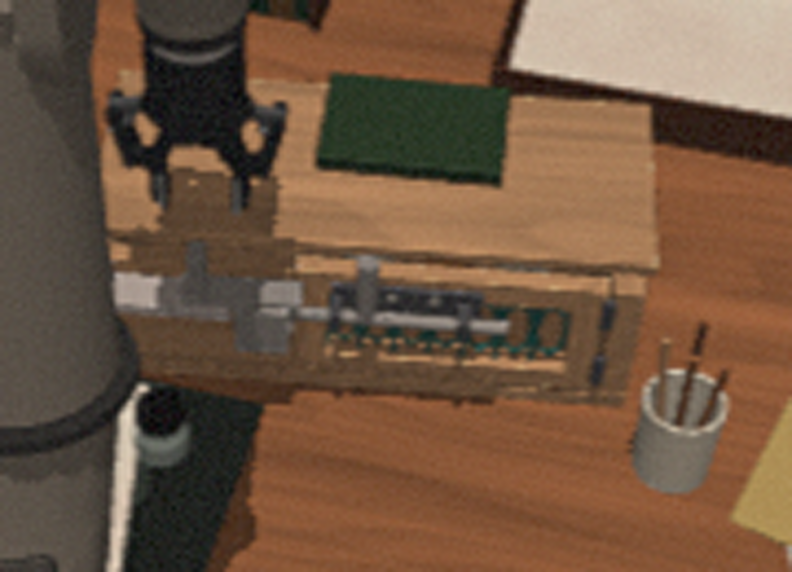

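View pics/top1z.png

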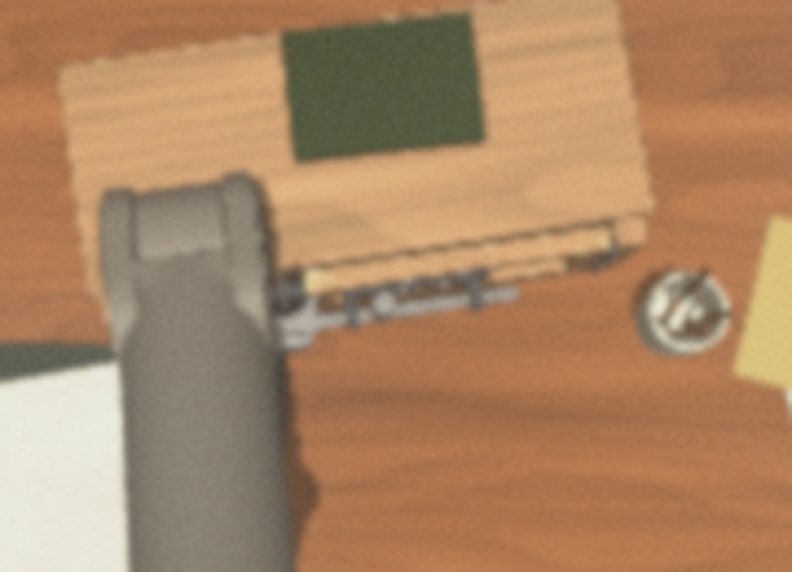

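The side view shows the fingers at zoom (160–240,190) above the fin at (195,270), and nothing is in the way. I shift 8 mm in y, descend and grip the fin.

```bash
python3 -m handwheel '[[[0,0.0085,-0.02,0,0,0.009,0.05],[0,0,-0.032,0,0,0,0.05],[0,0,-0.02,0,0,0,0.05],[0,0,-0.0115,0,0,0,0.05],[0,0,0,0,0,0,0.05],[0,0,0,0,0,0,0.01],[0,0,0,0,0,0,0.01],[0,0,0,0,0,0,0.01],[0,0,0,0,0,0,0.01]]]' 40
python3 - <<'E'
from h import *
im,d=r.grab_frame("side"); cv2.imwrite(f"pics/s2.png",cv2.resize(im[130:260,190:370],(792,572),interpolation=cv2.INTER_CUBIC)[...,::-1])
E
```

```text
clock: 2.97
tcp_pos: [0.4879, 0.0531, 0.2217]
orientation: [-0.279, 3.127, 0.001]
contact_force: [-1.1, -0.4, 3.9]
grip_width: 0.0135
```

View pics/s2.png

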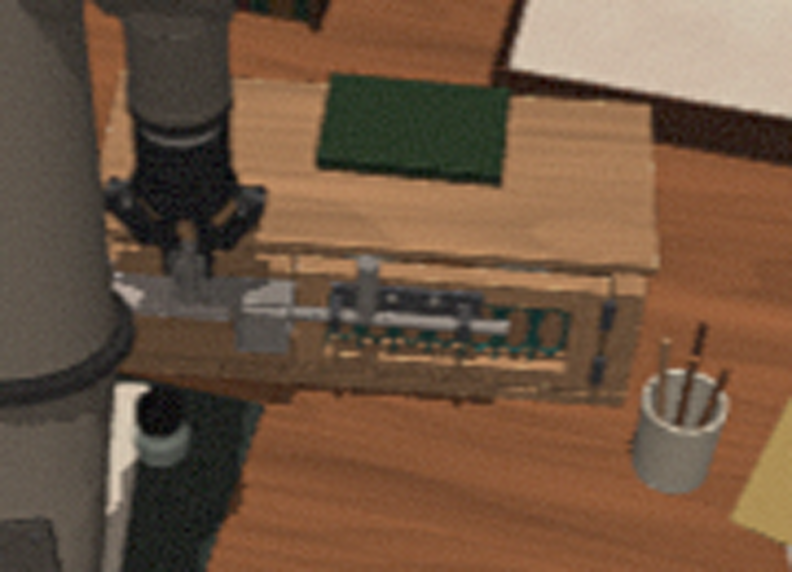

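Gripped on the fin (13.5 mm). Now I slide the lock along locker +y.

```bash
python3 -m handwheel '[[[-0.0017,0.0099,0,0,0,0,0.01],[-0.0017,0.0099,0,0,0,0,0.01],[-0.0017,0.0099,0,0,0,0,0.01],[-0.0017,0.0099,0,0,0,0,0.01],[0,0,0,0,0,0,0.01],[0,0,0,0,0,0,0.01]]]'
python3 -m handwheel '[[[-0.0009,0.005,0,0,0,0,0.01],[-0.0009,0.005,0,0,0,0,0.01],[0,0,0,0,0,0,0.01],[0,0,0,0,0,0,0.01]]]'
```

```text
clock: 3.52
tcp_pos: [0.4808, 0.0944, 0.2216]
orientation: [-0.281, 3.127, 0.003]
contact_force: [-2.9, 0.8, 8.3]
grip_width: 0.013
clock: 3.85
tcp_pos: [0.4794, 0.1021, 0.2216]
orientation: [-0.278, 3.127, -0.0]
contact_force: [-1.3, -4.3, 7.5]
grip_width: 0.013
```

```bash
python3 -m handwheel '[[[-0.0006,0.0035,0,0,0,0,0.01],[-0.0006,0.0035,0,0,0,0,0.01],[0,0,0,0,0,0,0.01],[0,0,0,0,0,0,0.01]]]'
```

```text
clock: 4.18
tcp_pos: [0.4794, 0.1029, 0.2215]
orientation: [-0.27, 3.127, -0.011]
contact_force: [4.1, -23.6, 7.5]
grip_width: 0.0133
```

```bash
python3 -m handwheel '[[[0.0005,-0.003,0,0,0,0,0.04],[0,0,0,0,0,0,0.04],[0,0,0,0,0,0,0.04],[0,0,0.03,0,0,0,0.04],[0,0,0.035,0,0,0,0.05],[0,0,0,0,0,0,0.05],[0,0,0,0,0,0,0.05]]]'
python3 - <<'E'
from h import *
for c in("side","top"):
    im,d=r.grab_frame(c); cv2.imwrite(f"pics/{c}3.png",cv2.resize(im[130:260,190:370],(792,572),interpolation=cv2.INTER_CUBIC)[...,::-1])
    W=cloud(c,d)
    m=(d>0)&(W[...,2]>0.16)&(W[...,2]<0.195)&(W[...,0]<0.53)&(W[...,0]>0.42)&(abs(W[...,1])<0.25)
    n,l,s,ce=cv2.connectedComponentsWithStats(m.astype(np.uint8))
    for i in range(1,n):
        if s[i,4]>4: q=W[l==i]; print(c,ce[i].round(1),len(q),q.mean(0).round(3),q.min(0).round(3),q.max(0).round(3))
E
```

```text
clock: 4.77
tcp_pos: [0.4788, 0.1081, 0.2873]
orientation: [-0.283, 3.125, 0.003]
contact_force: [-0.0, 0.1, -0.1]
grip_width: 0.0497
side [218.1 187.7] 38 [0.473 0.101 0.173] [0.463 0.095 0.16 ] [0.489 0.109 0.182]
side [273.  191.6] 37 [ 0.502 -0.091  0.177] [ 0.494 -0.098  0.16 ] [ 0.514 -0.083  0.189]
top [277.  198.4] 25 [ 0.51  -0.093  0.181] [ 0.503 -0.1    0.161] [ 0.519 -0.085  0.191]
```

View pics/side3.png

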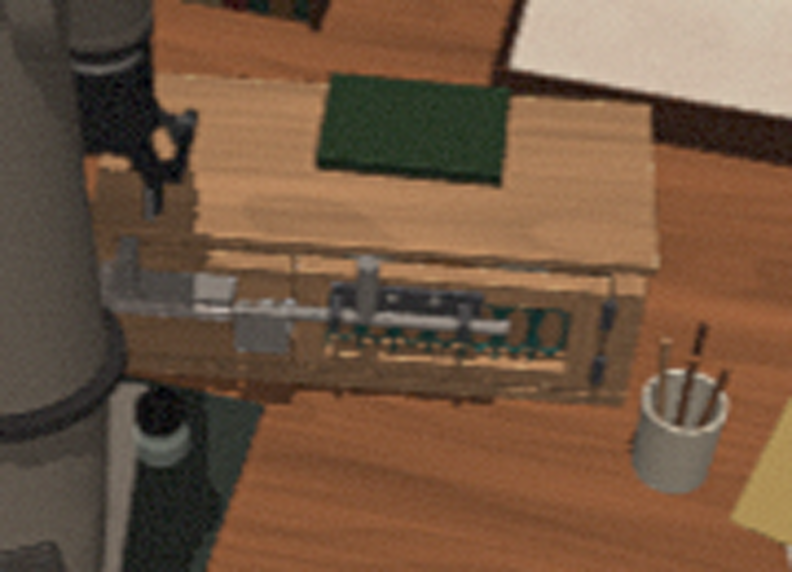

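The lock is on its end stop: 24 N of resistance, and the fin now measures about 190 mm from the knob. I move above the knob at about (0.507, -0.089).

```bash
python3 -m handwheel '[[[0.004,-0.028,0,0,0,0,0.055],[0.004,-0.028,0,0,0,0,0.055],[0.004,-0.028,0,0,0,0,0.055],[0.004,-0.028,0,0,0,0,0.055],[0.004,-0.028,0,0,0,0,0.055],[0.004,-0.028,0,0,0,0,0.055],[0.004,-0.029,0,0,0,0,0.055],[0,0,0,0,0,0,0.055],[0,0,0,0,0,0,0.055]]]'
python3 - <<'E'
from h import *
for c in("side",):
    im,d=r.grab_frame(c); cv2.imwrite(f"pics/{c}4.png",cv2.resize(im[130:260,190:370],(792,572),interpolation=cv2.INTER_CUBIC)[...,::-1])
    W=cloud(c,d)
    m=(d>0)&(W[...,2]>0.16)&(W[...,2]<0.25)&(W[...,0]<0.53)&(W[...,0]>0.42)&(abs(W[...,1])<0.25)
    n,l,s,ce=cv2.connectedComponentsWithStats(m.astype(np.uint8))
    for i in range(1,n):
        if s[i,4]>4: q=W[l==i]; print(c,ce[i].round(1),len(q),q.mean(0).round(3),q.min(0).round(3),q.max(0).round(3))
E
```

```text
clock: 5.62
tcp_pos: [0.5052, -0.0916, 0.2841]
orientation: [0.275, -3.127, 0.0]
contact_force: [-0.6, 0.6, 0.4]
grip_width: 0.0551
side [263.6 181.2] 25 [ 0.49  -0.06   0.234] [ 0.484 -0.065  0.213] [ 0.495 -0.053  0.249]
side [283.3 182.6] 24 [ 0.5   -0.126  0.235] [ 0.496 -0.132  0.219] [ 0.505 -0.121  0.248]
side [272.9 191.6] 37 [ 0.503 -0.091  0.177] [ 0.496 -0.099  0.161] [ 0.514 -0.083  0.19 ]
```

View pics/side4.png

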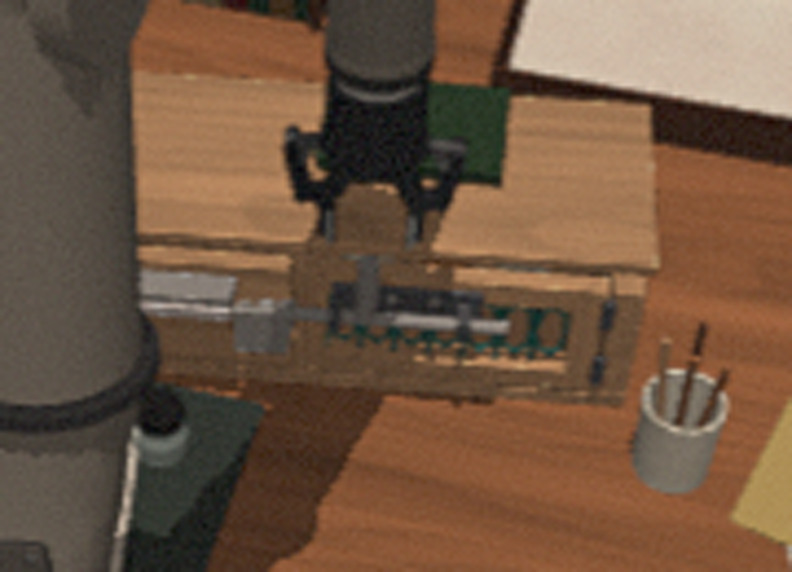

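Fingers at zoom (330–410,230) straddle the knob at (368,270), aligned in y. Descend and grip.

```bash
python3 -m handwheel '[[[0.003,0.001,-0.02,0,0,0,0.055],[0,0,-0.02,0,0,0,0.055],[0,0,-0.012,0,0,0,0.055],[0,0,-0.006,0,0,0,0.055],[0,0,0,0,0,0,0.055],[0,0,0,0,0,0,0.01],[0,0,0,0,0,0,0.01],[0,0,0,0,0,0,0.01],[0,0,0,0,0,0,0.01],[0,0,0,0,0,0,0.01]]]' 70
```

```text
clock: 6.5
tcp_pos: [0.5096, -0.0893, 0.2284]
orientation: [-0.28, 3.127, 0.0]
contact_force: [-1.0, 0.5, 6.3]
grip_width: 0.0158
```

Run:
```python
from h import *
print(r.get_obs()["joints"].round(2))
im,d=r.grab_frame("side"); cv2.imwrite(f"pics/side5.png",cv2.resize(im[130:260,190:370],(792,572),interpolation=cv2.INTER_CUBIC)[...,::-1])
```

```text
[-0.21  0.32  0.32  2.02 -0.13  0.82  1.93]
```

View pics/side5.png

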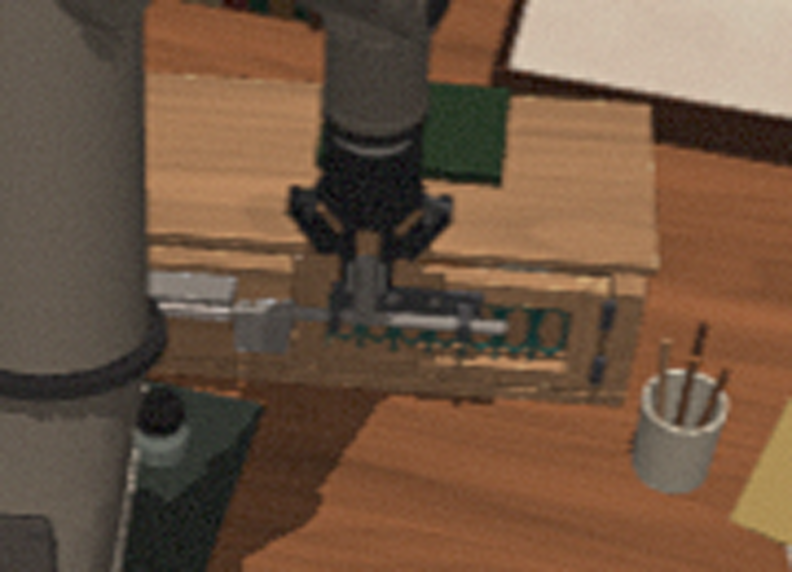

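The knob is gripped between the pads. Lift about 15 mm.

```bash
python3 -m handwheel '[[[0,0,0.005,0,0,0,0.01],[0,0,0.005,0,0,0,0.01],[0,0,0.005,0,0,0,0.01],[0,0,0,0,0,0,0.01],[0,0,0,0,0,0,0.01],[0,0,0,0,0,0,0.01]]]'
python3 - <<'E'
from h import *
im,d=r.grab_frame("side"); cv2.imwrite(f"pics/side6.png",cv2.resize(im[130:260,190:370],(792,572),interpolation=cv2.INTER_CUBIC)[...,::-1])
E
```

```text
clock: 7.05
tcp_pos: [0.509, -0.0894, 0.2424]
orientation: [-0.28, 3.129, -0.0]
contact_force: [1.5, -0.7, -2.8]
grip_width: 0.016
```

View pics/side6.png

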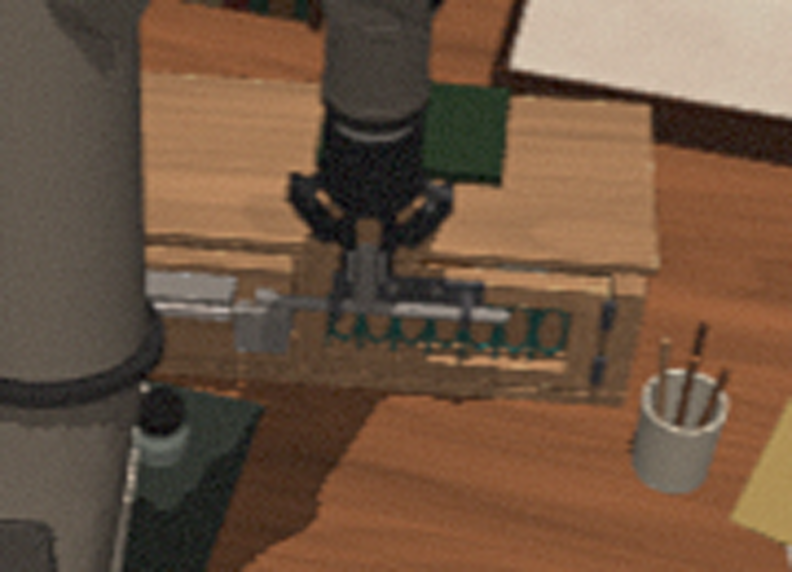

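The rod moved up to zoom row ~305, so the barrel lifted with the knob (14 mm). Now I draw the bolt along locker -y.

```bash
python3 -m handwheel '[[[0.0014,-0.008,0,0,0,0,0.01],[0.0014,-0.008,0,0,0,0,0.01],[0.0014,-0.008,0,0,0,0,0.01],[0.0014,-0.008,0,0,0,0,0.01],[0.0012,-0.0075,0,0,0,0,0.01],[0,0,0,0,0,0,0.01],[0,0,0,0,0,0,0.01]]]'
```

```text
clock: 7.68
tcp_pos: [0.516, -0.1302, 0.2425]
orientation: [-0.278, 3.129, -0.002]
contact_force: [2.9, -1.3, -3.5]
grip_width: 0.0159
```

```bash
python3 -m handwheel '[[[0.0006,-0.0035,0,0,0,0,0.01],[0,0,0,0,0,0,0.01],[0,0,0,0,0,0,0.01]]]'
python3 - <<'E'
from h import *
im,d=r.grab_frame("side"); cv2.imwrite(f"pics/side7.png",cv2.resize(im[130:260,190:370],(792,572),interpolation=cv2.INTER_CUBIC)[...,::-1])
E
```

```text
clock: 7.93
tcp_pos: [0.5159, -0.1307, 0.242]
orientation: [0.282, -3.127, -0.004]
contact_force: [-0.6, 5.3, -4.1]
grip_width: 0.0159
```

View pics/side7.png

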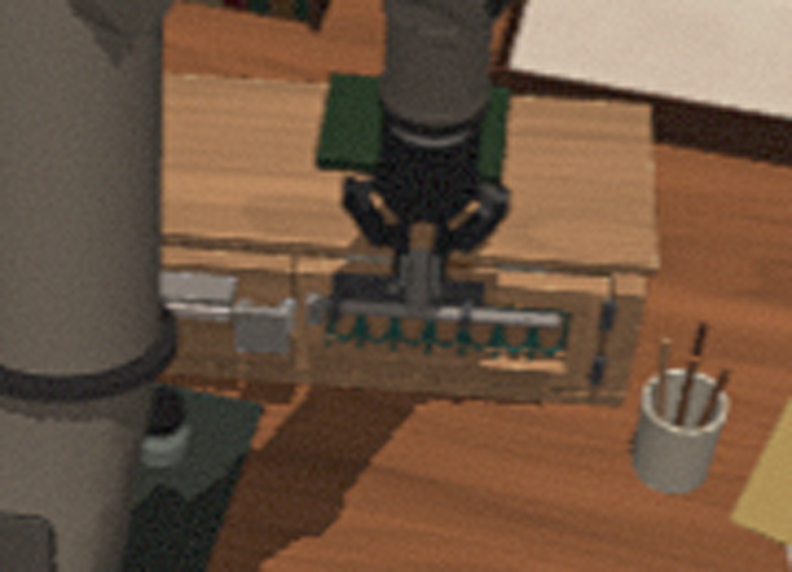

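The bolt is at its drawn stop, with the nose at zoom x≈315 clear of the keeper at 290. Now I swing the gate along its arc and turn the tool with it.

```bash
python3 -m handwheel '[[[-0.0075,-0.0026,0,0,0,0.05,0.01],[-0.0073,-0.003,0,0,0,0.05,0.01],[-0.0072,-0.0034,0,0,0,0.05,0.01],[-0.007,-0.0036,0,0,0,0.05,0.01],[0,0,0,0,0,0,0.01],[0,0,0,0,0,0,0.01]]]'
```

```text
clock: 8.48
tcp_pos: [0.4865, -0.1436, 0.2421]
orientation: [0.593, -3.084, -0.004]
contact_force: [1.0, 6.0, -3.9]
grip_width: 0.0158
```

```bash
python3 -m handwheel '[[[-0.0068,-0.0041,0,0,0,0.05,0.01],[-0.0067,-0.0043,0,0,0,0.05,0.01],[-0.0063,-0.0047,0,0,0,0.05,0.01],[-0.0062,-0.005,0,0,0,0.05,0.01],[0,0,0,0,0,0,0.01],[0,0,0,0,0,0,0.01],[0,0,0,0,0,0,0.01]]]'
python3 - <<'E'
from h import *
print(r.get_obs()["joints"].round(2), r.get_obs()["contact_force"])
for c in("side","top"):
    im,d=r.grab_frame(c); cv2.imwrite(f"pics/{c}8.png",cv2.resize(im[130:260,190:370],(792,572),interpolation=cv2.INTER_CUBIC)[...,::-1])
    W=cloud(c,d)
    for m in r.masks_of("gate_edge",c)[:1]:
        q=W[m["pixels"]&(d>0)]; q=q[(q[:,2]>.1)&(q[:,2]<.16)]
        print(c,m["p"],m["at"],len(q),q.mean(0).round(3),np.percentile(q,[3,97],axis=0).round(3))
E
```

```text
clock: 9.07
tcp_pos: [0.461, -0.1615, 0.2421]
orientation: [0.896, -3.01, -0.004]
contact_force: [0.1, 7.3, -3.2]
grip_width: 0.016
[-0.03  0.25  0.28  2.07 -0.09  0.84  2.45] [ 0.06650482  7.26598276 -3.20895826]
side 0.73 [293.5, 211.7] 786 [ 0.485 -0.173  0.135] [[ 0.413 -0.275  0.106]
 [ 0.56  -0.071  0.15 ]]
top 0.61 [278.8, 215.4] 191 [ 0.478 -0.142  0.143] [[ 0.422 -0.279  0.125]
 [ 0.571 -0.067  0.151]]
```

View pics/side8.png

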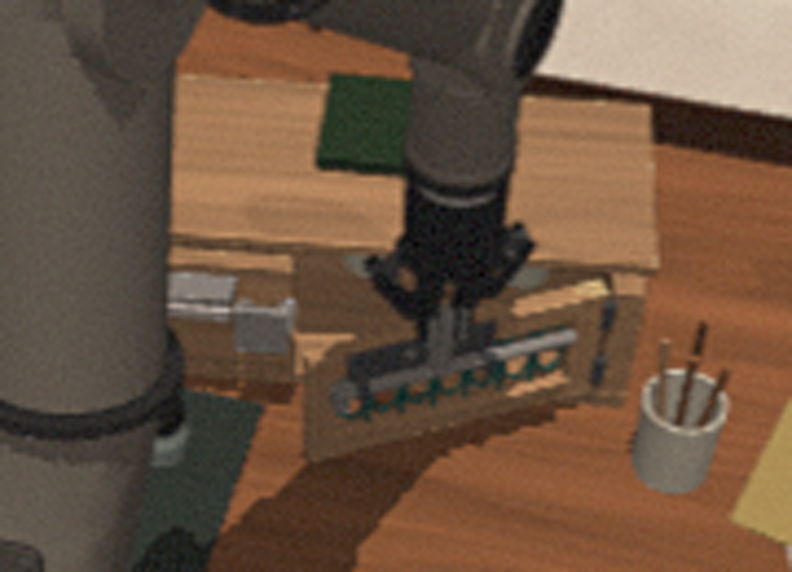

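View pics/top8.png

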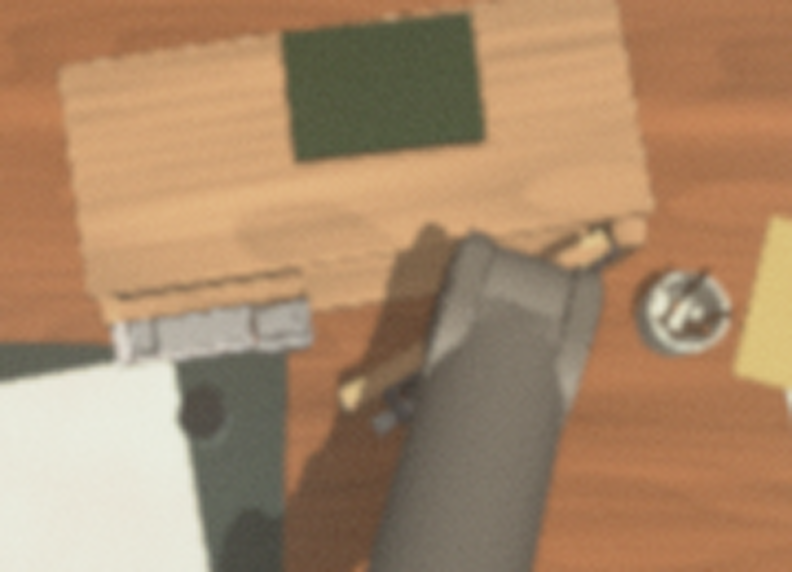

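The gate stands about 0.40 rad open (0.43 rad by the free edge in the cloud). The knob is held, the bolt drawn and the lock at its far end. I let it settle, check once more and hand in.

```bash
python3 -m handwheel '[[[0,0,0,0,0,0,0.01],[0,0,0,0,0,0,0.01],[0,0,0,0,0,0,0.01],[0,0,0,0,0,0,0.01],[0,0,0,0,0,0,0.01],[0,0,0,0,0,0,0.01]]]'
python3 - <<'E'
from h import *
o=r.get_obs(); print(abs(o["qvel"]).max(),o["grip_width"],o["tcp_pos"]); print(r.hand_in())
E
```

```text
clock: 9.77
tcp_pos: [0.4611, -0.1614, 0.2421]
orientation: [0.896, -3.01, -0.004]
contact_force: [-0.2, 6.4, -3.1]
grip_width: 0.0157
0.0010422926903409136 0.015737907530630882 [ 0.46108156 -0.16140253  0.24206442]
the job is handed in; nothing more can be done
None
```

The job is handed in at 9.8 s, with the gripper still holding the bolt's knob and the gate ajar. `hand_in` gives no verdict, so the figures below are my own checks:

- **Lock:** I slid it until it pushed back with 24 N. The fin then measured about 194 mm from the knob; 190 mm means the end stop, and my distance readings carry a few mm of camera error.
- **Bolt:** I lifted it 14 mm with the knob gripped, then drew it until it met resistance. My hand travel was about 42 mm against the nominal 45 mm. I put the difference down to the bolt having sat slightly drawn after the grasp. The picture shows its nose clear of the keeper.
- **Gate:** I swung it out along its arc. It stands at about 0.40 rad by the knob's position and about 0.43 rad by the free edge in the camera depth, both within 0.25–0.60.
- **Hold:** The last reading shows the arm still, the grip on the knob at 15.7 mm and about 6–7 N on the tool.

The two cameras disagreed by 6–8 mm in x, so I used positions between the two and checked them against the fingers before each grasp. The grip reads about 2 mm under the knob's 18 mm; it also read slightly low on the fin.

In the last close-up pictures the ink jar, pen cup and notebook look unmoved. I did not check the other things again, but the arm did not go down near them.

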